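# Sort the full and the empty canister by weight

### The job

Two canisters that look exactly alike stand on the bench; one is full (a steel core inside) and the other is empty. Lift one clear of the bench and judge by the load which it is, then stand the full canister in the square tray and the empty one in the round tray, both upright on the tray floor; set them down, do not let them drop.

Things in the scene. Friction and masses are not known exactly. Their poses are not given: they have to be found in the camera images.
- canister_a_center (a point): Closed upright aluminium canister with grey ribbed cap (fixed), 56 mm diameter, 70 mm high, straight sides up to 62 mm; origin at its centre 35 mm above its foot, z up; grasp across the body at any yaw. Looks just like the other canister: one of the two, either one, holds a steel core and weighs 0.50 to 0.63 kg, the other holds an empty plastic sleeve and weighs about 0.14 kg.
- canister_b_center (a point): Closed upright aluminium canister with grey ribbed cap (fixed), 56 mm diameter, 70 mm high, straight sides up to 62 mm; origin at its centre 35 mm above its foot, z up; grasp across the body at any yaw. Looks just like the first; told apart only by weight.
- square_tray_center (a point): Square flat dark steel tray, 130 x 130 mm outside, 10 mm high, walls 3 mm, inner floor 124 x 124 mm; fixed to the bench. Origin at the centre of the inner floor, 3 mm above the bench; x and y along its sides, z up. For the full canister.
- round_tray_center (a point): Round flat dark steel tray, 134 mm outside diameter, 10 mm high, wall 3 mm, inner floor 128 mm across; fixed to the bench. Origin at the centre of the inner floor, 3 mm above the bench; z up. For the empty canister.
Things that resemble listed ones, but are neither listed nor needed, are in the scene too. Leave any green look-alike of the part that bears canister_a_center alone.

How it is judged (in metres and radians):
On the way:
1. one of the canisters is held clear of the bench (((height (world z) of canister_a_center above 0.05 m and contact force between the fingers and canister_a above 0.5 N) or (height (world z) of canister_b_center above 0.05 m and contact force between the fingers and canister_b above 0.5 N))), for 0.2 s.
At the end, for the whole second after the job is handed in: The full canister (over 3 N on the tray) stands in the square tray and the empty one (under 3 N) in the round tray, each on the tray floor within its rim (axis within 50 mm of the tray's centre, foot within 7 mm of the tray's floor), upright within 7 degrees, released and at rest (((horizontal distance between canister_a_center and square_tray_center below 0.05 m and z of canister_a_center in the frame of square_tray_center below 0.042 m and contact force between canister_a and square_tray above 3 N) or (horizontal distance between canister_a_center and round_tray_center below 0.05 m and z of canister_a_center in the frame of round_tray_center below 0.042 m and contact force between canister_a and round_tray between 0.3 and 3 N)) and angle between each of canister_a_center, canister_b_center's own z axis and vertical below 0.12 rad and linear speed of each of canister_a, canister_b below 0.02 m/s and ((horizontal distance between canister_b_center and square_tray_center below 0.05 m and z of canister_b_center in the frame of square_tray_center below 0.042 m and contact force between canister_b and square_tray above 3 N) or (horizontal distance between canister_b_center and round_tray_center below 0.05 m and z of canister_b_center in the frame of round_tray_center below 0.042 m and contact force between canister_b and round_tray between 0.3 and 3 N))); the robot touches nothing.
It fails at once if a canister is dropped (moves faster than 0.7 m/s without being held, a free fall of about 25 mm) ((linear speed of canister_a above 0.7 m/s and contact force between the fingers and canister_a below 0.1 N) or (linear speed of canister_b above 0.7 m/s and contact force between the fingers and canister_b below 0.1 N)).
It also fails if it takes over 54 s, if anything falls off the work surface, if the arm or the gripper's body presses on something with over 40 N, if the wrist force passes 120 N, or if a joint passes its speed limit or range.

### The arm

A 6-joint arm with a two-finger parallel gripper is mounted at the origin on a cart in front of the work surface, level with it; the furniture and walls round the work are solid. World frame = base frame: x ahead of the robot, y to its left, z up, the work surface at z = 0. Lengths are in mm, angles in rad, forces in N, time in s.
With the tool pointing down it reaches from about 300 to 1000 mm from the base axis. Payload 5.1 kg.
Tool frame: the origin (TCP) lies midway between the tips of the shut fingers; the grasp point (between the pads) lies 19 mm behind it; x points along the fingers, z is the direction in which the jaws open and shut, and the axes are right-handed (so a half turn about x gives the same grasp; the last joint's range is limited). The gripper opens to 95 mm and grips with 3 to 60 N. Pads are 20 mm wide; open, the fingers measure 119 mm over their backs; the gripper's body (75 mm by 180 mm) begins 59 mm behind the grasp point.
Start: joints at [-1.235, 0.124, 1.65, -0, 1.367, -0.083], TCP at [264.299, -593.827, 193.456] pointing down, gripper open.
Joint ranges: [-2.61, 2.61], [-1.02, 2.33], [0.03, 2.71], [-1.35, 4.49], [0.32, 2.68], [-2.91, 2.91]. Speed limits (rad/s): [2.57, 2.57, 3.14, 3.14, 3.14, 3.14].

### API

Orientations are given as a 3x3 rotation matrix whose columns are the frame's x, y, z axes.
In Python, from plant import manip gives the robot as it stands. The module is installed in compiled form; this text tells all that it offers.
- The arm moves only by the tool play_rows, never from a script. Its argument "targets" is a list of rows, each a list of 3 entries, a list of its own where there are three numbers: the shift along the tool's x, y, z in cm, then the turn, a rotation vector about the tool's x, y, z in degrees, then the finger opening in cm, from 0 to 9.51. A call has 1 to 5 rows; each row is the pose to reach, as a shift and turn from the pose measured when the call began, along the tool's axes at that moment; what a row does not reach only later rows make up. A row lasts 1/8 s, in which the tool goes at most 62.5 mm and 10.7 degrees, less where a joint would pass 70% of its speed; a pose out of reach is approached as far as the arm can. A call with a gripper value outside its range is refused whole. The fingers move at their own pace and stop on an object; the grip force is fixed at half the most. Time passes only in rows, so rows that repeat a pose let the fingers close. It gives the time, the measured TCP pose, the force and the opening at its end, in the units of the state.
- manip.read_state(): the state, without advancing time (a new reading comes with each control period).
- manip.grab_frame(name): name is "scene" or "top" or "wrist"; returns a dict with "color" (400x640x3 uint8, red, green, blue), "range_z" (400x640 float32, mm along the optical axis (not along the pixel's ray), 0 where there is no reading), "K" (3x3 intrinsics, pixels), "extrinsics" (4x4, takes a point from world to camera coordinates). Camera axes: x right, y down, z forward; pixel columns grow to the right and rows downward; lengths in mm; the calibration is good to about 2 mm. A picture is of the moment at which its call begins.
- manip.finish_job(): hands the job in, once; it reports no verdict.
The state is a dict: "clock": time; "joint_pos": joint angles; "qvel": joint speeds; "effort": joint torques, N m; "position": TCP position; "tool_rot": TCP orientation; "force": force on the tool from outside, world axes, zero at the start; "torque": the same for the moment, N m; "width": finger opening in mm.
Only numpy, scipy, OpenCV 4.12 (cv2) and the standard library are available. Lean on these libraries where they do the work, as an engineer would, in place of code of your own. Each camera call takes 0.05 s, during which the arm holds its last target.

## Working session

There is one attempt and no reset: what is moved stays moved. The work goes in short steps, Python scripts to look and compute and a tool call to move; the robot and the scene stay as the last step left them, time stands still between calls to the robot, and variables do not carry over. Pictures are saved under pics/ and viewed, and the job is handed in when it is done.

Besides the shell and the picture viewer there is one more tool, called after ">>>" as a command line: name --argument value ..., lists and objects as JSON in quotes. play_rows: Moves the arm, as the interface text tells. Its arguments: {"type":"object","properties":{"targets":{"type":"array"}},"required":["targets"]}

```bash
mkdir -p pics; cat > h.py <<'E'
from plant import manip
import numpy as np, cv2
def snap(n,f):
    d=manip.grab_frame(n); cv2.imwrite(f'pics/{f}.png',d['color'][...,::-1]); np.savez(f'{f}.npz',**d); return d
def w(d,u,v,z=None):
    K=d['K'];E=np.linalg.inv(d['extrinsics']);r=np.linalg.inv(K)@[u,v,1]
    if z is None: p=r*d['range_z'][int(v),int(u)]; return E[:3,:3]@p+E[:3,3]
    dr=E[:3,:3]@r;o=E[:3,3];return o+dr*(z-o[2])/dr[2]
E
python3 - <<'E'
from h import *
s=manip.read_state();print(s)
for n in['scene','top']: snap(n,n+'0')
E
```

```text
{'clock': 0.0, 'joint_pos': array([-1.23456684e+00,  1.24481757e-01,  1.65164788e+00, -5.51524310e-05,
        1.36749081e+00, -8.26094628e-02]), 'qvel': array([ 0.00032513, -0.0002673 ,  0.00099428,  0.00030528,  0.00010395,
        0.0004108 ]), 'effort': array([-2.53636281e-03, -4.17606461e+01, -3.59935856e+01,  7.72539829e-02,
        4.92727209e-02, -1.87379151e-04]), 'position': array([ 264.08386837, -593.19698345,  192.21764168]), 'tool_rot': array([[-7.20022156e-04,  9.13557244e-01,  4.06709533e-01],
       [ 1.89642689e-03,  4.06710155e-01, -9.13555282e-01],
       [-9.99997943e-01,  1.13514853e-04, -2.02533485e-03]]), 'force': array([-0.42082657,  0.4271196 ,  0.35933155]), 'torque': array([-0.01411608, -0.00013832, -0.01536038]), 'width': 94.98874746587303}
```

View pics/scene0.png

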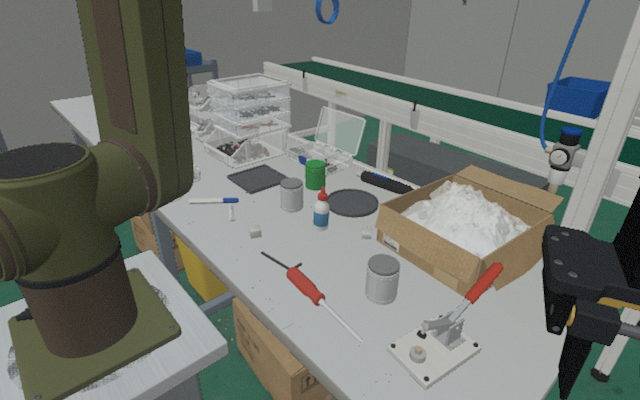

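View pics/top0.png

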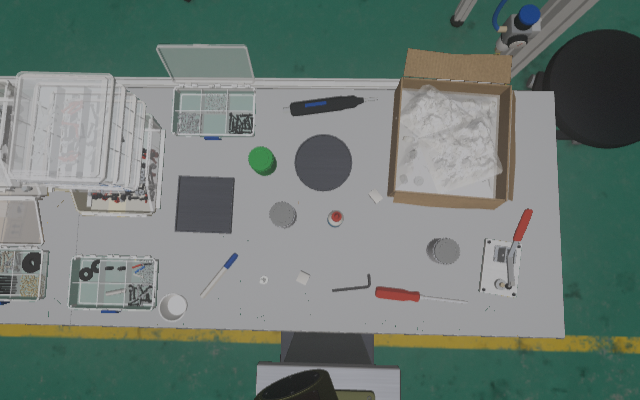

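The top view shows grey canisters at about (283,215) and (444,251), and the green look-alike at (261,160), which I'll leave alone. The square tray is at (206,205), the round tray at (323,163), and a glue bottle stands at (336,218).

```bash
python3 - <<'E'
from h import *
d=dict(np.load('top0.npz'))
K=d['K'];E=np.linalg.inv(d['extrinsics'])
print(K,E)
v,u=np.mgrid[:400,:640]
P=np.stack([(u-K[0,2])/K[0,0],(v-K[1,2])/K[1,1],np.ones_like(u)],-1)*d['range_z'][...,None]
P=P@E[:3,:3].T+E[:3,3]
np.save('P.npy',P)
for n,(a,b) in dict(c1=(283,215),c2=(444,251),green=(261,160),glue=(336,218)).items():
    m=(abs(u-a)<25)&(abs(v-b)<25)&(P[...,2]>60)&(P[...,2]<80); q=P[m]
    (x,y),r=cv2.minEnclosingCircle(q[:,:2].astype(np.float32))
    print(n,w(d,a,b),len(q),x,y,r,np.median(q[:,2]))
# trays dark
g=d['color'].max(2)
for n,(a,b) in dict(sq=(206,205),rd=(323,163)).items():
    m=((abs(u-a)<42)&(abs(v-b)<42)&(g<90)).astype(np.uint8)
    k,l,s,c=cv2.connectedComponentsWithStats(m);i=l[b,a];cx,cy=c[i];print(n,s[i],cx,cy,w(d,cx,cy,8),w(d,a,b))
    cn=max(cv2.findContours((l==i).astype(np.uint8),0,1)[0],key=len);print(cv2.minAreaRect(cn))
big=cv2.resize(d['color'][130:310,170:530,::-1],None,fx=2.2,fy=2.2,interpolation=2);cv2.imwrite('pics/topcrop.png',big)
E
```

```text
[[411.75761412   0.         314.46050893]
 [  0.         411.75761412 198.73785654]
 [  0.           0.           1.        ]] [[ 1.90080313e-02 -9.93933484e-01  1.08327852e-01  4.21339888e+02]
 [-9.99389043e-01 -1.57096206e-02  3.12209671e-02  6.06954476e+00]
 [-2.93297751e-02 -1.08855117e-01 -9.93624843e-01  9.46536398e+02]
 [ 0.00000000e+00  0.00000000e+00  0.00000000e+00  1.00000000e+00]]
c1 [481.02771039 100.4809835   67.66086261] 492 483.7832946777344 104.2028579711914 27.487802505493164 68.81449975128925
c2 [ 411.10840811 -240.22896335   68.48716029] 545 412.19207763671875 -245.29330444335938 27.623638153076172 68.70748484622686
green [600.13417477 151.75924847  68.0497196 ] 488 604.9661254882812 153.84669494628906 27.466745376586914 68.75095319224675
glue [475.17381012 -12.60444834  89.44330172] 51 478.88250732421875 -12.608620643615723 15.02769947052002 62.261755968998955
sq [ 175  176   60   57 3036] 204.4776021080369 204.30961791831356 [506.70880294 289.31504594   8.        ] [505.93979799 288.27390934  -0.65615676]
((204.40017700195312, 204.1640167236328), (56.31871795654297, 55.65990447998047), 3.4336302280426025)
rd [ 295  135   56   56 2477] 322.7113443681873 162.33266047638273 [608.73152273  18.06502775   8.        ] [607.9033942   17.41516987   4.30366075]
((322.5, 162.5), (55.0, 55.0), 90.0)
```

View pics/topcrop.png

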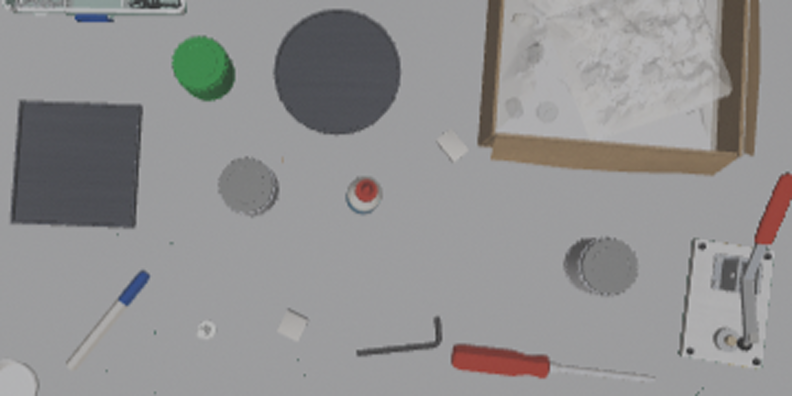

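```bash
python3 - <<'E'
from h import *
P=np.load('P.npy')
for n,c,R in [('B',(412,-245),150),('A',(484,104),150),('rd',(608,17),170),('sq',(506,288),170)]:
    D=P-np.array([c[0],c[1],0]); r=np.hypot(D[...,0],D[...,1])
    m=(r<R)&(P[...,2]>40)
    q=D[m]; key=np.round(q[:,:2]/25).astype(int)
    out={}
    for k,z in zip(map(tuple,key),q[:,2]): out.setdefault(k,[]).append(z)
    print(n,[(k[0]*25,k[1]*25,int(max(z))) for k,z in sorted(out.items()) if len(z)>2])
E
```

```text
B [(np.int64(-75), np.int64(-125), 77), (np.int64(-50), np.int64(-150), 65), (np.int64(-50), np.int64(-125), 76), (np.int64(-25), np.int64(-150), 61), (np.int64(-25), np.int64(-125), 63), (np.int64(-25), np.int64(-25), 71), (np.int64(-25), np.int64(0), 72), (np.int64(-25), np.int64(25), 70), (np.int64(0), np.int64(-150), 68), (np.int64(0), np.int64(-125), 64), (np.int64(0), np.int64(-25), 72), (np.int64(0), np.int64(0), 73), (np.int64(0), np.int64(25), 73), (np.int64(25), np.int64(-150), 85), (np.int64(25), np.int64(-125), 77), (np.int64(25), np.int64(-25), 72), (np.int64(25), np.int64(0), 72), (np.int64(25), np.int64(25), 70), (np.int64(50), np.int64(-150), 93), (np.int64(50), np.int64(-125), 83), (np.int64(100), np.int64(-100), 93), (np.int64(100), np.int64(-75), 93), (np.int64(100), np.int64(-50), 92), (np.int64(100), np.int64(-25), 92), (np.int64(100), np.int64(0), 91), (np.int64(100), np.int64(25), 92), (np.int64(100), np.int64(50), 81), (np.int64(100), np.int64(75), 75), (np.int64(100), np.int64(100), 70), (np.int64(125), np.int64(-100), 52), (np.int64(125), np.int64(-75), 60),
[... 2846 characters left out ...]
150), 231), (np.int64(25), np.int64(175), 228), (np.int64(50), np.int64(100), 84), (np.int64(50), np.int64(125), 230), (np.int64(50), np.int64(150), 231), (np.int64(50), np.int64(175), 231), (np.int64(75), np.int64(-150), 71), (np.int64(75), np.int64(-125), 72), (np.int64(75), np.int64(100), 82), (np.int64(75), np.int64(125), 232), (np.int64(75), np.int64(150), 230), (np.int64(100), np.int64(-150), 73), (np.int64(100), np.int64(-125), 74), (np.int64(100), np.int64(-100), 72), (np.int64(100), np.int64(100), 81), (np.int64(100), np.int64(125), 230), (np.int64(100), np.int64(150), 229), (np.int64(125), np.int64(-125), 69), (np.int64(125), np.int64(100), 81), (np.int64(125), np.int64(125), 225)]
```

>>> play_rows --targets '[[[0, 27.7, -25.8], [0, 0, 0], 9.5], [[0, 27.7, -25.8], [0, 0, 0], 9.5], [[0, 27.7, -25.8], [0, 0, 0], 9.5], [[0, 27.7, -25.8], [0, 0, 0], 9.5], [[0, 27.7, -25.8], [0, 0, 0], 9.5]]'

```text
clock: 0.72
position: [386.5, -304.0, 192.5]
tool_rot: [[-0.001, 0.914, 0.406], [0.002, 0.406, -0.914], [-1.0, 0.0, -0.002]]
force: [0.4, 0.4, -0.1]
width: 94.8
```

>>> play_rows --targets '[[[0, 0, 0], [0, 0, 0], 9.5]]'

```text
clock: 0.85
position: [387.4, -300.9, 192.2]
tool_rot: [[-0.001, 0.912, 0.411], [0.003, 0.411, -0.912], [-1.0, 0.0, -0.003]]
force: [0.0, -0.1, -0.3]
width: 95.0
```

>>> play_rows --targets '[[[0, 4.5, -4.1], [0, 0, 0], 9.5], [[0, 4.5, -4.1], [0, 0, 0], 9.5], [[3, 4.5, -4.1], [0, 0, 0], 9.5], [[6, 4.5, -4.1], [0, 0, 0], 9.5], [[6, 4.5, -4.1], [0, 0, 0], 9.5]]'

```text
clock: 1.48
position: [409.3, -245.0, 129.4]
tool_rot: [[-0.006, 0.912, 0.41], [0.006, 0.41, -0.912], [-1.0, -0.003, -0.008]]
force: [0.1, -0.1, 0.6]
width: 94.8
```

```bash
python3 - <<'E'
from h import *
print(manip.read_state()['position'])
d=snap('wrist','w1'); print(np.linalg.inv(d['extrinsics'])[:3])
E
```

```text
[ 409.25395576 -244.96943539  129.36213781]
[[ 4.09705230e-01 -8.75364950e-01 -2.56666765e-01  4.81359592e+02]
 [-9.12185753e-01 -3.95504204e-01 -1.07208101e-01 -2.13907980e+02]
 [-7.66657044e-03  2.78051486e-01 -9.60535577e-01  3.21786756e+02]]
```

View pics/w1.png

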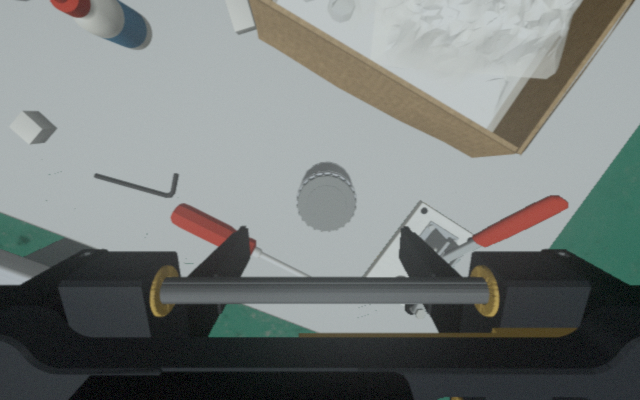

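Wrist view: the cap's centre is at about (327,202), and the fingertips are at x≈245 and 405, so the jaws are centred on it. I'll check the position with the wrist depth.

```bash
cat >> h.py <<'E'
def cloud(d):
    K=d['K'];E=np.linalg.inv(d['extrinsics']);v,u=np.mgrid[:400,:640]
    P=np.stack([(u-K[0,2])/K[0,0],(v-K[1,2])/K[1,1],np.ones_like(u)],-1)*d['range_z'][...,None]
    return P@E[:3,:3].T+E[:3,3]
def cap(d,x,y,zlo=60,zhi=82,R=45):
    P=cloud(d); m=(np.hypot(P[...,0]-x,P[...,1]-y)<R)&(P[...,2]>zlo)&(P[...,2]<zhi); q=P[m]
    (a,b),r=cv2.minEnclosingCircle(q[:,:2].astype(np.float32)); return a,b,r,len(q),np.median(q[:,2]),q[:,:2].mean(0)
E
python3 - <<'E'
from h import *
d=dict(np.load('w1.npz'));print(cap(d,412,-245))
E
```

```text
(410.8630065917969, -245.53794860839844, 27.88743019104004, 2816, np.float64(71.52194821039176), array([ 412.95260144, -244.74474672]))
```

>>> play_rows --targets '[[[3.5, 0.2, 0], [0, 0, 0], 9.5], [[7, 0.2, 0], [0, 0, 0], 9.5], [[10.3, 0.2, 0], [0, 0, 0], 9.5], [[10.3, 0.2, 0], [0, 0, 0], 9.5], [[10.3, 0.2, 0], [0, 0, 0], 5]]'

```text
clock: 2.15
position: [413.3, -245.9, 30.6]
tool_rot: [[-0.0, 0.912, 0.409], [0.002, 0.409, -0.912], [-1.0, 0.0, -0.002]]
force: [0.4, -0.5, 0.5]
width: 89.8
```

>>> play_rows --targets '[[[0, 0, 0], [0, 0, 0], 4], [[0, 0, 0], [0, 0, 0], 4], [[0, 0, 0], [0, 0, 0], 4], [[0, 0, 0], [0, 0, 0], 4]]'

```text
clock: 2.65
position: [413.0, -244.9, 31.1]
tool_rot: [[-0.001, 0.912, 0.409], [0.004, 0.409, -0.912], [-1.0, 0.0, -0.004]]
force: [-2.3, 4.2, 5.8]
width: 55.6
```

>>> play_rows --targets '[[[-1, 0, 0], [0, 0, 0], 4], [[-3, 0, 0], [0, 0, 0], 4], [[-6, 0, 0], [0, 0, 0], 4], [[-10, 0, 0], [0, 0, 0], 4], [[-13, 0, 0], [0, 0, 0], 4]]'

```text
clock: 3.28
position: [412.9, -245.3, 162.0]
tool_rot: [[-0.002, 0.912, 0.409], [0.004, 0.409, -0.912], [-1.0, 0.0, -0.005]]
force: [0.8, 0.6, -6.1]
width: 55.6
```

>>> play_rows --targets '[[[0, 0, 0], [0, 0, 0], 4], [[0, 0, 0], [0, 0, 0], 4], [[0, 0, 0], [0, 0, 0], 4]]'

```text
clock: 3.65
position: [411.6, -244.3, 159.3]
tool_rot: [[-0.005, 0.912, 0.409], [0.007, 0.409, -0.912], [-1.0, -0.002, -0.008]]
force: [-0.1, 0.9, -5.7]
width: 55.6
```

```bash
python3 - <<'E'
from h import *
s=manip.read_state();print(s['position'],s['force'],s['torque'],s['width'],s['qvel'])
d=snap('wrist','w2')
E
```

```text
[ 411.58660159 -244.30041661  159.34536498] [-0.08463819  0.87277409 -5.6533864 ] [-0.02479718 -0.08530616  0.02270598] 55.569490579707875 [-4.66406276e-05  7.99569067e-04 -7.20612702e-03  5.33905670e-04
  1.62278141e-03  1.07879273e-03]
```

View pics/w2.png

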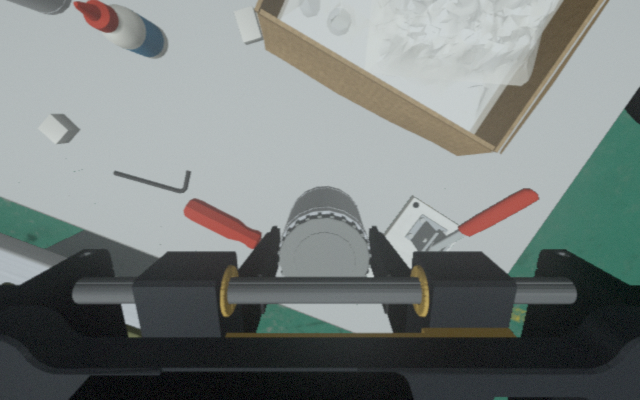

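The wrist reads −5.7 N, so this canister (B) is the full one and goes in the square tray. In the picture it sits straight between the pads. I'll carry it over.

>>> play_rows --targets '[[[-1, 2, -3], [-3, 0, 0], 4], [[-1.5, 4.8, -7], [-6, 0, 0], 4], [[-1.5, 7.6, -11.1], [-9, 0, 0], 4], [[-1.5, 10.4, -15.2], [-12, 0, 0], 4], [[-1.5, 13.2, -19.3], [-15, 0, 0], 4]]'

```text
clock: 4.32
position: [452.9, -12.8, 174.8]
tool_rot: [[-0.006, 0.775, 0.633], [0.007, 0.633, -0.774], [-1.0, -0.0, -0.009]]
force: [0.5, -0.2, -5.8]
width: 55.7
```

>>> play_rows --targets '[[[0, 4, -3.4], [-2, 0, 0], 4], [[0, 8.4, -7.2], [-4, 0, 0], 4], [[0, 12.8, -11], [-6, 0, 0], 4], [[0, 17.5, -15], [-6, 0, 0], 4], [[0, 22.3, -19], [-6, 0, 0], 4]]'

```text
clock: 4.95
position: [505.0, 277.2, 175.1]
tool_rot: [[-0.007, 0.704, 0.71], [0.006, 0.71, -0.704], [-1.0, -0.001, -0.009]]
force: [1.0, -0.4, -4.6]
width: 55.4
```

>>> play_rows --targets '[[[0, 0, 0], [0, 0, 0], 4], [[0, 0, 0], [0, 0, 0], 4]]'

```text
clock: 5.2
position: [504.1, 277.0, 173.3]
tool_rot: [[-0.01, 0.703, 0.711], [0.004, 0.711, -0.703], [-1.0, -0.005, -0.01]]
force: [0.1, 0.6, -5.0]
width: 55.2
```

```bash
python3 - <<'E'
from h import *
s=manip.read_state();print(s['position'],s['force'],s['tool_rot'])
d=snap('wrist','w3');d=snap('scene','s3')
E
```

```text
[504.12192417 277.01202272 173.2594917 ] [ 0.07594813  0.56424685 -5.0093973 ] [[-0.01037652  0.70319421  0.7109221 ]
 [ 0.00365695  0.71098231 -0.70320039]
 [-0.99993948 -0.00469696 -0.00994907]]
```

View pics/w3.png

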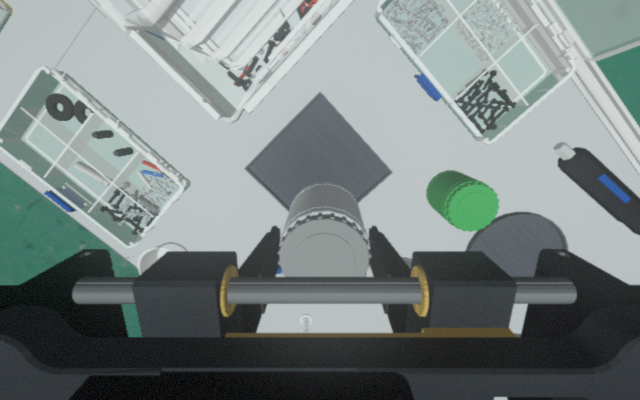

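View pics/s3.png

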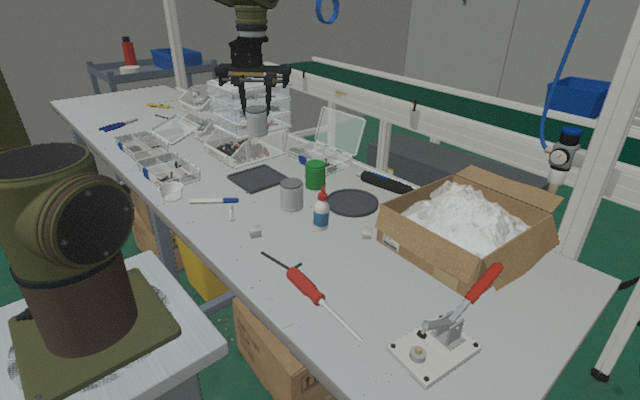

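The wrist view shows three corners of the square tray: left (245,168), top (320,93) and right (391,173). The left–right midpoint gives the tray's centre.

```bash
python3 - <<'E'
from h import *
d=dict(np.load('w3.npz'));a=w(d,245,168,9);b=w(d,391,173,9);print(a,b,(a+b)/2,w(d,320,93,9))
P=cloud(d);m=(np.hypot(P[...,0]-504,P[...,1]-277)<30)&(P[...,2]>190)&(P[...,2]<225);print(m.sum(),np.median(P[m][:,2]),P[m].mean(0))
d=dict(np.load('w2.npz'));P=cloud(d);m=(np.hypot(P[...,0]-411,P[...,1]+244)<30)&(P[...,2]>175)&(P[...,2]<215);print(m.sum(),np.median(P[m][:,2]))
E
```

```text
[443.31230592 357.14963566   9.        ] [567.60849513 225.8498274    9.        ] [505.46040053 291.49973153   9.        ] [571.023789   353.77041054   9.        ]
6399 213.7325582566472 [509.52157786 282.0732473  211.66832614]
6353 199.64290527031457
```

>>> play_rows --targets '[[[3, 0.3, 0], [0, 0, 0], 4], [[6, 0.3, 0], [0, 0, 0], 4], [[9, 0.3, 0], [0, 0, 0], 4], [[11.5, 0.3, 0], [0, 0, 0], 4], [[12.8, 0.3, 0], [0, 0, 0], 4]]'

```text
clock: 5.92
position: [504.7, 277.1, 44.5]
tool_rot: [[-0.011, 0.706, 0.708], [0.003, 0.708, -0.706], [-1.0, -0.006, -0.01]]
force: [0.2, 0.4, -6.7]
width: 55.6
```

>>> play_rows --targets '[[[0, 0, 0], [0, 0, 0], 4], [[0, 0, 0], [0, 0, 0], 4]]'

```text
clock: 6.18
position: [505.6, 277.0, 45.7]
tool_rot: [[-0.01, 0.706, 0.708], [0.004, 0.708, -0.706], [-1.0, -0.004, -0.01]]
force: [-0.1, 0.2, -5.3]
width: 55.8
```

>>> play_rows --targets '[[[0.4, 0, 0], [0, 0, 0], 4], [[0.8, 0, 0], [0, 0, 0], 4], [[0.8, 0, 0], [0, 0, 0], 4]]'

```text
clock: 6.55
position: [505.2, 277.0, 37.4]
tool_rot: [[-0.01, 0.706, 0.708], [0.004, 0.708, -0.706], [-1.0, -0.005, -0.01]]
force: [-0.1, 0.0, -6.0]
width: 55.2
```

>>> play_rows --targets '[[[0.1, 0, 0], [0, 0, 0], 4], [[0.1, 0, 0], [0, 0, 0], 4]]'

```text
clock: 6.8
position: [505.0, 277.0, 36.2]
tool_rot: [[-0.01, 0.706, 0.708], [0.004, 0.708, -0.706], [-1.0, -0.005, -0.01]]
force: [1.1, -0.2, -5.0]
width: 55.6
```

>>> play_rows --targets '[[[0.1, 0, 0], [0, 0, 0], 4], [[0.2, 0, 0], [0, 0, 0], 4]]'

```text
clock: 7.05
position: [505.9, 277.7, 35.2]
tool_rot: [[-0.008, 0.706, 0.708], [0.005, 0.708, -0.706], [-1.0, -0.002, -0.01]]
force: [1.2, 1.3, -1.2]
width: 55.4
```

Contact is starting, with the load down to −1.2 N. I'll press slightly and release.

>>> play_rows --targets '[[[0.1, 0, 0], [0, 0, 0], 4], [[0.1, 0, 0], [0, 0, 0], 4]]'

```text
clock: 7.3
position: [506.5, 278.1, 35.0]
tool_rot: [[-0.007, 0.706, 0.708], [0.006, 0.708, -0.706], [-1.0, -0.001, -0.009]]
force: [-0.1, 1.3, -0.7]
width: 55.8
```

>>> play_rows --targets '[[[0, 0, 0], [0, 0, 0], 6], [[0, 0, 0], [0, 0, 0], 7.5], [[0, 0, 0], [0, 0, 0], 9.5], [[0, 0, 0], [0, 0, 0], 9.5], [[0, 0, 0], [0, 0, 0], 9.5]]'

```text
clock: 7.92
position: [506.5, 278.0, 35.0]
tool_rot: [[-0.007, 0.706, 0.708], [0.006, 0.708, -0.706], [-1.0, -0.001, -0.009]]
force: [-0.8, -0.1, -0.5]
width: 92.6
```

>>> play_rows --targets '[[[0, 0, 0], [0, 0, 0], 9.5], [[-2, 0, 0], [0, 0, 0], 9.5], [[-5, 0, 0], [0, 0, 0], 9.5], [[-10, 0, 0], [0, 0, 0], 9.5], [[-14, 0, 0], [0, 0, 0], 9.5]]'

```text
clock: 8.55
position: [508.2, 277.5, 178.8]
tool_rot: [[-0.004, 0.706, 0.708], [0.007, 0.708, -0.706], [-1.0, 0.002, -0.008]]
force: [-0.0, 1.1, 0.1]
width: 95.1
```

```bash
python3 - <<'E'
from h import *
s=manip.read_state();print(s['position'],s['force'],s['tool_rot'],s['joint_pos'])
d=snap('wrist','w4');print(cap(d,506,278));d=snap('top','t4');print(cap(d,484,104))
E
```

```text
[508.20243536 277.49017193 178.84299724] [-0.04826434  1.0640616   0.14796907] [[-0.00430873  0.70644446  0.70775536]
 [ 0.00717228  0.70776556 -0.70641098]
 [-0.999965    0.00203249 -0.00811639]] [ 0.40257742 -0.02197541  1.82658176  0.00851655  1.3381487   1.18506482]
(507.0281982421875, 278.486083984375, 27.870378494262695, 2106, np.float64(74.50029796190978), array([508.41949914, 279.84640819]))
(484.24212646484375, 103.93452453613281, 27.476457595825195, 497, np.float64(68.71418144315919), array([483.60990978, 103.31963186]))
```

View pics/w4.png

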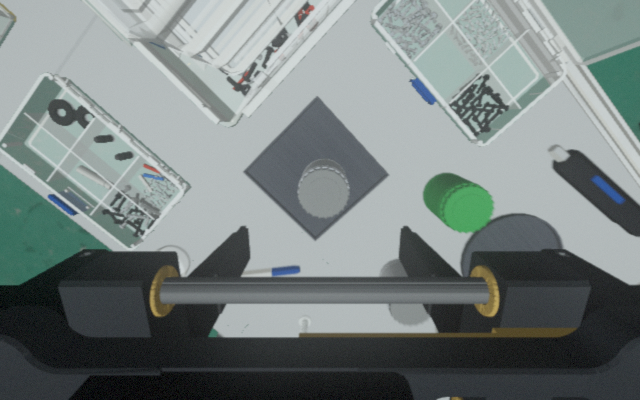

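The full canister stands upright near the middle of the square tray, with its cap at (324,190). Next I'll fetch the other canister at (484,104).

>>> play_rows --targets '[[[0, -4.7, 3.5], [0, 0, 0], 9.5], [[0, -9.4, 7.1], [0, 0, 0], 9.5], [[0, -14, 10.6], [0, 0, 0], 9.5], [[2.5, -14, 10.6], [0, 0, 0], 9.5], [[5, -14, 10.6], [0, 0, 0], 9.5]]'

```text
clock: 9.28
position: [487.7, 104.4, 131.7]
tool_rot: [[0.006, 0.708, 0.706], [0.011, 0.706, -0.708], [-1.0, 0.012, -0.004]]
force: [0.6, 0.3, -0.1]
width: 95.2
```

>>> play_rows --targets '[[[0, 0, 0], [0, 0, 0], 9.5], [[0, 0, 0], [0, 0, 0], 9.5]]'

```text
clock: 9.52
position: [488.2, 104.6, 132.8]
tool_rot: [[0.008, 0.708, 0.706], [0.011, 0.706, -0.708], [-1.0, 0.013, -0.003]]
force: [0.3, -0.3, 0.6]
width: 95.2
```

```bash
python3 - <<'E'
from h import *
s=manip.read_state();print(s['position'],s['force'])
d=snap('wrist','w5');print(cap(d,484,104))
E
```

```text
[488.2041992  104.55806625 132.75018832] [ 0.33454205 -0.32470782  0.60298011]
(483.045166015625, 105.4370346069336, 27.609479904174805, 2719, np.float64(71.52717095445439), array([484.52717603, 106.84152813]))
```

View pics/w5.png

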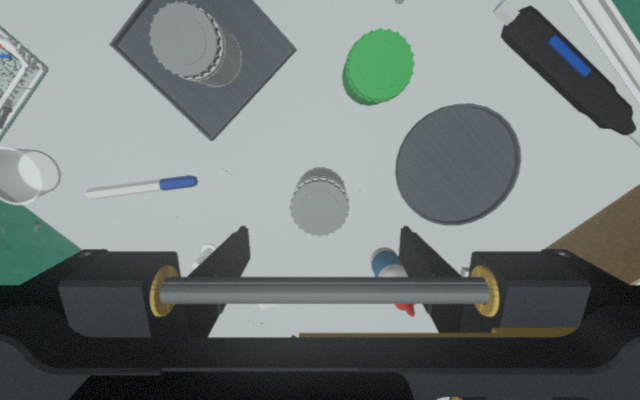

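>>> play_rows --targets '[[[2, -0.4, -0.3], [0, 0, -0.8], 9.5], [[5, -0.5, -0.3], [0, 0, -0.8], 9.5], [[8, -0.5, -0.3], [0, 0, -0.8], 9.5], [[10.2, -0.5, -0.3], [0, 0, -0.8], 9.5], [[10.2, -0.5, -0.3], [0, 0, -0.8], 9.5]]'

```text
clock: 10.2
position: [481.4, 104.4, 28.5]
tool_rot: [[-0.007, 0.707, 0.707], [0.001, 0.707, -0.707], [-1.0, -0.004, -0.005]]
force: [-0.5, 0.4, 0.5]
width: 95.0
```

>>> play_rows --targets '[[[0, 0, 0], [0, 0, 0], 5], [[0, 0, 0], [0, 0, 0], 4], [[0, 0, 0], [0, 0, 0], 4], [[0, 0, 0], [0, 0, 0], 4], [[0, 0, 0], [0, 0, 0], 4]]'

```text
clock: 10.82
position: [481.6, 104.5, 29.0]
tool_rot: [[-0.006, 0.707, 0.707], [0.001, 0.707, -0.707], [-1.0, -0.004, -0.005]]
force: [-0.8, 0.5, 1.4]
width: 56.3
```

>>> play_rows --targets '[[[-1, 0, 0], [0, 0, 0], 4], [[-3, 0, 0], [0, 0, 0], 4], [[-6, 0, 0], [0, 0, 0], 4], [[-10, 0, 0], [0, 0, 0], 4], [[-14, 0, 0], [0, 0, 0], 4]]'

```text
clock: 11.45
position: [482.2, 104.2, 170.4]
tool_rot: [[-0.007, 0.707, 0.707], [0.001, 0.707, -0.707], [-1.0, -0.004, -0.005]]
force: [0.3, 0.4, -1.5]
width: 56.4
```

>>> play_rows --targets '[[[0, 0, 0], [0, 0, 0], 4], [[0, 0, 0], [0, 0, 0], 4], [[0, 0, 0], [0, 0, 0], 4]]'

```text
clock: 11.82
position: [480.8, 104.1, 168.1]
tool_rot: [[-0.01, 0.707, 0.707], [0.001, 0.707, -0.707], [-1.0, -0.007, -0.008]]
force: [0.2, -0.3, -1.1]
width: 56.1
```

The load is −1.1 N, so this one is empty and goes in the round tray.

>>> play_rows --targets '[[[0, 0.9, 5], [0, 0, 0], 4], [[0, 1.9, 10], [0, 0, 0], 4], [[0, 2.8, 15.1], [0, 0, 0], 4], [[0, 2.8, 15.1], [0, 0, 0], 4], [[0, 2.8, 15.1], [0, 0, 0], 4]]'

```text
clock: 12.45
position: [606.2, 17.2, 164.8]
tool_rot: [[-0.014, 0.708, 0.707], [0.001, 0.707, -0.708], [-1.0, -0.009, -0.011]]
force: [-0.0, 0.5, -1.4]
width: 56.0
```

```bash
python3 - <<'E'
from h import *
s=manip.read_state();print(s['position'],s['force'])
d=snap('wrist','w6')
P=cloud(d);p=s['position'];m=(np.hypot(P[...,0]-p[0],P[...,1]-p[1])<30)&(P[...,2]>p[2]+20)&(P[...,2]<p[2]+55);print(np.median(P[m][:,2])-p[2],P[m].mean(0))
E
```

```text
[606.15861809  17.2030377  164.82949886] [-9.17247866e-04  4.50537895e-01 -1.41502926e+00]
42.37425874117909 [612.92220015  23.52972564 205.64889326]
```

View pics/w6.png

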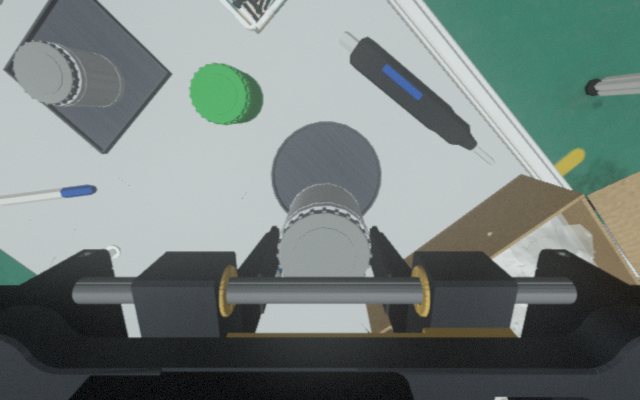

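The wrist view shows the round tray's rim from (272,175) to (381,175), with the canister held over it. I'll lower it.

>>> play_rows --targets '[[[3, 0.1, 0.2], [0, 0, 0], 4], [[6, 0.2, 0.2], [0, 0, 0], 4], [[9, 0.2, 0.2], [0, 0, 0], 4], [[11, 0.2, 0.2], [0, 0, 0], 4], [[12.2, 0.2, 0.2], [0, 0, 0], 4]]'

```text
clock: 13.12
position: [606.4, 18.2, 42.4]
tool_rot: [[-0.014, 0.707, 0.708], [0.001, 0.708, -0.707], [-1.0, -0.009, -0.011]]
force: [-0.2, -0.5, -1.1]
width: 56.2
```

>>> play_rows --targets '[[[0, 0, 0], [0, 0, 0], 4], [[0, 0, 0], [0, 0, 0], 4]]'

```text
clock: 13.38
position: [607.3, 18.3, 43.5]
tool_rot: [[-0.012, 0.706, 0.708], [0.001, 0.708, -0.706], [-1.0, -0.008, -0.009]]
force: [0.1, -0.6, -0.9]
width: 55.9
```

>>> play_rows --targets '[[[0.4, 0, 0], [0, 0, 0], 4], [[0.8, 0, 0], [0, 0, 0], 4], [[0.8, 0, 0], [0, 0, 0], 4]]'

```text
clock: 13.75
position: [606.9, 18.3, 35.1]
tool_rot: [[-0.013, 0.707, 0.708], [0.001, 0.708, -0.707], [-1.0, -0.008, -0.01]]
force: [0.5, 0.1, -1.8]
width: 56.6
```

>>> play_rows --targets '[[[0.1, 0, 0], [0, 0, 0], 4], [[0.1, 0, 0], [0, 0, 0], 4]]'

```text
clock: 14.0
position: [606.8, 18.3, 34.0]
tool_rot: [[-0.013, 0.706, 0.708], [0.001, 0.708, -0.707], [-1.0, -0.009, -0.01]]
force: [-0.2, -0.0, -0.9]
width: 55.7
```

>>> play_rows --targets '[[[0.1, 0, 0], [0, 0, 0], 4], [[0.1, 0, 0], [0, 0, 0], 4]]'

```text
clock: 14.25
position: [606.7, 18.3, 32.9]
tool_rot: [[-0.013, 0.707, 0.708], [0.001, 0.708, -0.707], [-1.0, -0.009, -0.01]]
force: [-0.3, 0.7, -0.7]
width: 56.0
```

>>> play_rows --targets '[[[0.1, 0, 0], [0, 0, 0], 4], [[0.1, 0, 0], [0, 0, 0], 4]]'

```text
clock: 14.5
position: [606.8, 18.2, 32.2]
tool_rot: [[-0.013, 0.706, 0.708], [0.001, 0.708, -0.707], [-1.0, -0.009, -0.01]]
force: [-1.1, -0.0, 0.7]
width: 56.4
```

>>> play_rows --targets '[[[0.1, 0, 0], [0, 0, 0], 4], [[0.1, 0, 0], [0, 0, 0], 4]]'

```text
clock: 14.75
position: [606.9, 18.3, 32.1]
tool_rot: [[-0.013, 0.706, 0.708], [0.001, 0.708, -0.706], [-1.0, -0.009, -0.01]]
force: [-2.9, -0.4, 5.8]
width: 56.1
```

It is seated, with 5.8 N pushing up. I'll release and retreat.

>>> play_rows --targets '[[[0, 0, 0], [0, 0, 0], 6], [[0, 0, 0], [0, 0, 0], 7.5], [[0, 0, 0], [0, 0, 0], 9.5], [[0, 0, 0], [0, 0, 0], 9.5], [[0, 0, 0], [0, 0, 0], 9.5]]'

```text
clock: 15.38
position: [606.9, 18.3, 32.0]
tool_rot: [[-0.013, 0.706, 0.708], [0.001, 0.708, -0.707], [-1.0, -0.009, -0.01]]
force: [-0.4, 0.1, -0.0]
width: 92.4
```

>>> play_rows --targets '[[[0, 0, 0], [0, 0, 0], 9.5], [[-2, 0, 0], [0, 0, 0], 9.5], [[-5, 0, 0], [0, 0, 0], 9.5], [[-10, 0, 0], [0, 0, 0], 9.5], [[-15, 0, 0], [0, 0, 0], 9.5]]'

```text
clock: 16.0
position: [608.9, 18.1, 185.0]
tool_rot: [[-0.012, 0.707, 0.708], [0.001, 0.708, -0.707], [-1.0, -0.008, -0.009]]
force: [1.2, 0.3, -0.2]
width: 95.0
```

>>> play_rows --targets '[[[-2, 0, 0], [0, 0, 0], 9.5], [[-2, 0, 0], [0, 0, 0], 9.5]]'

```text
clock: 16.25
position: [610.3, 18.1, 207.6]
tool_rot: [[-0.007, 0.706, 0.708], [0.001, 0.708, -0.706], [-1.0, -0.005, -0.006]]
force: [0.9, 0.3, -0.0]
width: 94.9
```

```bash
python3 - <<'E'
from h import *
s=manip.read_state();print(s['position'],s['force'],s['qvel'])
d=snap('wrist','w7');print(cap(d,607,18));d=snap('scene','s7');print(cap(d,507,278))
E
```

```text
[610.33298202  18.07844836 207.60695762] [ 0.93622954  0.30501535 -0.01874801] [-0.00060292  0.03800221  0.06634168 -0.00222094 -0.00848071  0.00077404]
(608.5972900390625, 19.329566955566406, 27.876344680786133, 1778, np.float64(74.4675830352704), array([609.91190366,  20.62600825]))
(505.7632141113281, 275.3699951171875, 27.862140655517578, 193, np.float64(71.20529713809049), array([501.08572705, 269.51667922]))
```

View pics/w7.png

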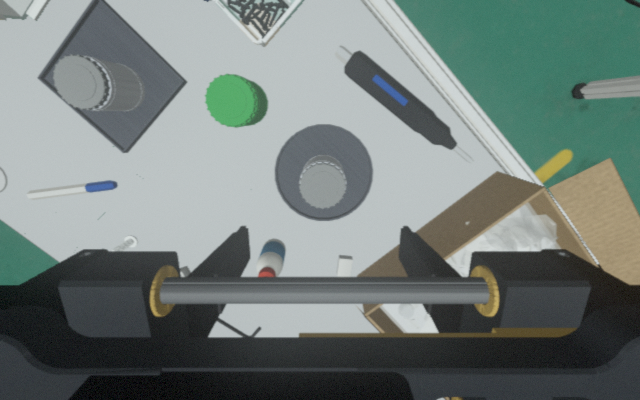

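View pics/s7.png

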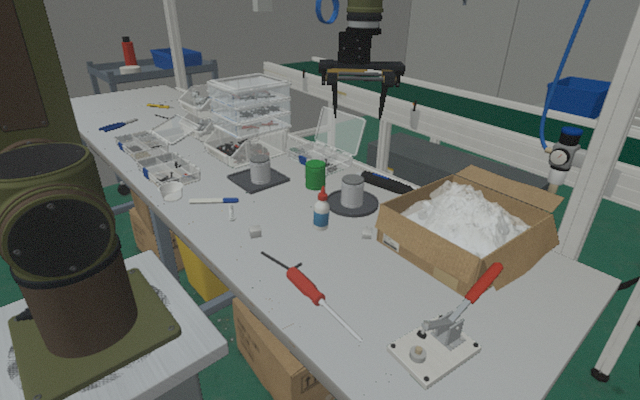

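Both canisters stand upright inside their trays: scene (261,168) in the square one and (352,190) in the round one. The arm is clear of everything, so I'm handing in.

```bash
python3 -c "
from plant import manip
print(manip.finish_job())"
```

```text
the job is handed in; nothing more can be done
None
```

Both canisters are in their trays, and I handed the job in at about 16 s of the 54 s allowed; no verdict was reported.

- **Full canister:** the one that stood at about (412, −245) loaded the wrist with about 5.7 N when lifted, so it is the full one. It now stands in the square tray at about (507, 278). That is about 10 to 13 mm from the tray's centre; I placed it off-centre on purpose to stay clear of the storage stack.
- **Empty canister:** the one at about (484, 104) loaded the wrist with only about 1.1 to 1.4 N. It now stands in the round tray at about (608, 19), within about 2 mm of the centre.

**Last checks:** the wrist camera put both cap tops at about 74.5 mm, which fits standing on the tray floors. In the pictures both are upright and released, and the green look-alike was not touched.

**Disagreement:** the final scene-camera estimate of the full canister gave (506, 275) with the cap at 71 mm. That camera saw only part of the cap, and the difference is about 3 mm, well inside the tolerance.

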